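Stack the parts trays on their dock and close the stack

ROBOT

A 6-joint arm with a two-finger parallel gripper is mounted at the origin on the work surface. World frame = base frame: x ahead of the robot, y to its left, z up, the work surface at z = 0. Lengths are in mm, angles in rad, forces in N, time in s.
With the tool pointing down it reaches from about 350 to 875 mm from the base axis. Payload 15.5 kg.
Tool frame: the origin (TCP) lies at the very end of the fingers, on their centre line; the grasp point (between the pads) lies 19 mm behind it; z points along the fingers, y is the direction in which the jaws open and shut (so a half turn about z gives the same grasp; the last joint's range is limited). The gripper opens to 85 mm and grips with 20 to 120 N. Pads are 22 mm wide; open, the fingers measure 114 mm over their backs; the gripper's body (76 mm by 85 mm) begins 54 mm behind the grasp point. The pads swing forward as they close: fully open they stand 13 mm farther back than shut.
Start: joints at [-1.196, 0.494, 1.345, -0, 1.302, -0.096], TCP at [282.944, -557.288, 231.277] pointing down, gripper open.
Joint ranges: [-2.91, 2.91], [-0.82, 2.16], [0.22, 2.67], [-1.22, 4.37], [0.12, 2.79], [-3.08, 3.08]. Speed limits (rad/s): [1.89, 1.89, 2.57, 3.01, 3.01, 3.01].

INTERFACE

Orientations are given as a unit quaternion [x, y, z, w].
In Python, from plant import arm gives the robot as it stands. The module is installed in compiled form; this text tells all that it offers.
- The arm moves only by the tool arm_command, never from a script. Its argument "moves" is a list of rows, each a list of 5 numbers: the opening, from 0 (shut) to 1 (fully open), then the shift along the tool's x, y, z in cm, then the turn about the tool's z in degrees. A call has 1 to 5 rows; each row shifts and turns the commanded pose from where the row before left it, along the tool's axes as they then stand; what a row does not reach is not made up. A row lasts 1/12 s, in which the tool goes at most 41.7 mm and 7.16 degrees, less where a joint would pass 70% of its speed; a pose out of reach is approached as far as the arm can. A call is refused whole if a number of a shift passes 4.17 or a number of a turn 7.16, either way. A call with a gripper value outside its range is refused whole. The fingers move at their own pace and stop on an object; "grip_force" is the grip in N (left out, the last holds). Time passes only in rows, so rows that do not move let the fingers close. It gives the time, the measured TCP pose, the force and the opening at its end, in the units of the state.
- arm.read_state(): the state, without advancing time (a new reading comes with each control period).
- arm.capture(name): name is "scene" or "top" or "wrist"; returns the picture (400x640x3 uint8, blue, green, red); there is no depth.
- arm.get_calibration(name): a dict with "fovy" (degrees; the focal length in pixels is half the picture's height over the tangent of half this angle, whatever the lens; pixels are square), "cx", "cy" (the principal point, pixels), "R" (3x3) and "t" (3): a world point X has camera coordinates R X + t. Camera axes: x right, y down, z forward; pixel columns grow to the right and rows downward; lengths in mm; the calibration is good to about 2 mm. A picture is of the moment at which its call begins: read the wrist's pose just before it. get_calibration takes no time and is no camera call; for the wrist camera it gives the pose at the moment of the call.
- arm.job_done(): hands the job in, once; it reports no verdict.
Trained networks look in the newest picture that a camera, given by its name, has taken for a name from the list of things; names that differ only in an ending like _2 or _b are one class to them, and where a whole thing is asked for, a point or a joint stands for the part that bears it (a point fixed in the world has none). Each returns a list of dicts, best first, with "conf" (0 to 1); they miss things now and then, are a little off and sometimes report something else, mostly with a low value. They report only what shows in the picture. A call takes as long as a camera call. They do not tell look-alikes from the thing itself.
- arm.look_for(query, camera): "xy" ([column, row] in pixels, amid what is visible of it).
- arm.place_of(query, camera): "xy" ([column, row] in pixels: a listed point, or the origin of a listed thing).
The state is a dict: "clock": time; "q": joint angles; "joint_vel": joint speeds; "joint_torque": joint torques, N m; "eef_pos": TCP position; "ee_rot": TCP orientation; "wrist_force": force on the tool from outside, world axes, zero at the start; "moment": the same for the moment, N m; "grip_width": finger opening in mm.
Only numpy, scipy, OpenCV 4.12 (cv2) and the standard library are available. Lean on these libraries where they do the work, as an engineer would, in place of code of your own. Each camera call takes 0.05 s, during which the arm holds its last target. There are 200 camera calls.

TASK

Put the connector kit away: build the stack up on the black dock one piece at a time, first the deepest tray, then the middle one, then the shallowest, and last the lid, each lined up with the one below and seated fully in its rim all round. The trays are full of small parts, so keep them level and set them down, do not drop them. Leave the crimping pliers, the cable tester and the network switch where they are.

Things in the scene. Friction and masses are not known exactly. Their poses are not given: they have to be found in the camera images.
- deep_tray_center (a point): The deepest of three open grey trays, 110 x 62 x 50 mm high with its foot, straight sides, 2.4 mm walls. No divider; white couplers inside. Grasp across the 62 mm. Foot: 102 x 54 x 5 mm, bevelled 3 mm, fits any tray's 105 x 57 mm opening; the shoulder rests on the rim. Point: on the axis, 25 mm above the underside; x along the length, y across, z up (a half turn is the same). Seated, it is 28.5 mm above the dock's origin.
- middle_tray_center (a point): The middle of three open grey trays, 110 x 62 x 36 mm high with its foot, straight sides, 2.4 mm walls. One cross wall, two cells; black and blue jacks inside. Grasp across the 62 mm. Foot: 102 x 54 x 5 mm, bevelled 3 mm, fits any tray's 105 x 57 mm opening; the shoulder rests on the rim. Point: on the axis, 18 mm above the underside; x along the length, y across, z up (a half turn is the same). Seated, it is 38 mm above the deepest tray's point.
- shallow_tray_center (a point): The shallowest of three open grey trays, 110 x 62 x 26 mm high with its foot, straight sides, 2.4 mm walls. Six cells (3 x 2); plugs and screws. Grasp across the 62 mm. Foot: 102 x 54 x 5 mm, bevelled 3 mm, fits any tray's 105 x 57 mm opening; the shoulder rests on the rim. Point: on the axis, 13 mm above the underside; x along the length, y across, z up (a half turn is the same). Seated, it is 26 mm above the middle tray's point.
- lid_center (a point): The lid: grey plate 110 x 62 x 4 mm, the trays' 5 mm foot beneath, and in the middle of its top a solid grip bar 60 mm long (along the length), 16 wide, 18 high; 27 mm high in all. Grasp the bar across its 16 mm. Point: centre of the bar, 18 mm above the lid's underside, 9 mm above the plate; x along the length, y across, z up (a half turn is the same). Seated, it is 26 mm above the shallowest tray's point.
- dock: Where the stack stands: a low black frame 130 x 82 mm, fixed to the table, rim 8.5 mm high, with a 105 x 57 mm dark grey recess (its floor 3 mm above the table) into which the deepest tray's foot fits, its shoulder resting on the rim. Origin: centre of the underside, at table height; x along the length, y across, z up.
- crimper: Bystander: crimping pliers with a dark steel head and two blue handles, lying flat, about 210 x 75 mm and 19 mm high. Origin near the middle, at table height; x towards the head.
- tester: Bystander: black cable tester, 104 x 62 x 26 mm, with a grey face and a row of small green lamps on top. Origin at the centre of its underside, x along the length.
- switch: Bystander: white desktop network switch, 98 x 100 x 26 mm, with five sockets in one side. Origin at the centre of its underside.
Things that resemble listed ones, but are neither listed nor needed, are in the scene too. Leave any orange look-alike of the part that bears deep_tray_center alone.

How it is judged (in metres and radians):
On the way, in this order (a step that is already met when the one before it is completed fails the run):
1. the deepest tray is seated in the dock, lined up and level (z of deep_tray_center in the frame of dock between 0.0255 and 0.031 m and horizontal distance between deep_tray_center and dock below 0.005 m and angle between the x axis of deep_tray_center and the x axis of dock, either way round below 0.08 rad and angle between deep_tray_center's own z axis and vertical below 0.06 rad), for 0.2 s.
2. the middle tray is seated on the deepest, lined up and level (z of middle_tray_center in the frame of deep_tray_center between 0.035 and 0.0405 m and horizontal distance between middle_tray_center and deep_tray_center below 0.005 m and angle between the x axis of middle_tray_center and the x axis of deep_tray_center, either way round below 0.08 rad and angle between middle_tray_center's own z axis and vertical below 0.06 rad), for 0.2 s.
3. the shallowest tray is seated on the middle one, lined up and level (z of shallow_tray_center in the frame of middle_tray_center between 0.023 and 0.0285 m and horizontal distance between shallow_tray_center and middle_tray_center below 0.005 m and angle between the x axis of shallow_tray_center and the x axis of middle_tray_center, either way round below 0.08 rad and angle between shallow_tray_center's own z axis and vertical below 0.06 rad), for 0.2 s.
4. the lid is seated on the shallowest tray, lined up and level (z of lid_center in the frame of shallow_tray_center between 0.023 and 0.0285 m and horizontal distance between lid_center and shallow_tray_center below 0.005 m and angle between the x axis of lid_center and the x axis of shallow_tray_center, either way round below 0.08 rad and angle between lid_center's own z axis and vertical below 0.06 rad), for 0.2 s.
At the end, for the whole second after the job is handed in: The deepest tray stands in the dock, the middle one on it, the shallowest on that and the lid on top, each fully seated (height within +2.5/-3 mm), centred within 5 mm on the one below, lined up within 0.08 rad (either way round), level within 0.06 rad, and at rest (all of step 1 and all of step 2 and all of step 3 and all of step 4 and linear speed of each of deep_tray, middle_tray, shallow_tray, lid below 0.02 m/s and angular speed of each of deep_tray, middle_tray, shallow_tray, lid below 0.1 rad/s); the robot touches nothing.
It fails at once if a tray tipped by more than about 30 degrees (its parts would spill) (angle between any of deep_tray_center, middle_tray_center, shallow_tray_center's own z axis and vertical above 0.55 rad).
It fails at once if a tray or the lid dropped or thrown (moving faster than 0.7 m/s while no finger touches it) ((linear speed of deep_tray above 0.7 m/s and contact force between the fingers and deep_tray below 0.05 N) or (linear speed of middle_tray above 0.7 m/s and contact force between the fingers and middle_tray below 0.05 N) or (linear speed of shallow_tray above 0.7 m/s and contact force between the fingers and shallow_tray below 0.05 N) or (linear speed of lid above 0.7 m/s and contact force between the fingers and lid below 0.05 N)).
It fails at once if the pliers, the tester or the switch moved by more than 20 mm (distance of any of crimper, tester, switch from where it was at the start of the episode above 0.02 m).
It also fails if it takes over 112 s, if anything falls off the work surface, if the arm or the gripper's body presses on something with over 40 N, if the wrist force passes 120 N, or if a joint passes its speed limit or range.

## Working session

There is one attempt and no reset: what is moved stays moved. The work goes in short steps, Python scripts to look and compute and a tool call to move; the robot and the scene stay as the last step left them, time stands still between calls to the robot, and variables do not carry over. Pictures are saved under pics/ and viewed, about 12 in all and at most 16, crops included, and the job is handed in when it is done.

Besides the shell and the picture viewer there is one more tool, called as name([rows], argument=value, ...), one row to a line, values as JSON. arm_command: Moves the arm, as the interface text tells. Its arguments: {"type":"object","properties":{"moves":{"type":"array"},"grip_force":{"type":"number"}},"required":["moves"]}

```bash
mkdir -p pics
cat > h.py <<'E'
import numpy as np, cv2
from plant import arm
def K(c): 
    f=200/np.tan(np.radians(c["fovy"])/2); return f,c["cx"],c["cy"]
def ray(c,xy,z):
    f,cx,cy=K(c); R=np.array(c["R"]);t=np.array(c["t"])
    o=-R.T@t; d=R.T@np.array([(xy[0]-cx)/f,(xy[1]-cy)/f,1]); return o+d*(z-o[2])/d[2]
def proj(c,X):
    f,cx,cy=K(c); p=np.array(c["R"])@np.array(X)+np.array(c["t"]); return [f*p[0]/p[2]+cx,f*p[1]/p[2]+cy]
E
python3 - <<'E'
from h import *
print(arm.read_state())
for n in ["scene","top","wrist"]:
    im=arm.capture(n); cv2.imwrite(f"pics/{n}0.png",im); c=arm.get_calibration(n); print(n,c)
H=dict(deep_tray_center=25,middle_tray_center=18,shallow_tray_center=13,lid_center=18,dock=0,crimper=0,tester=0,switch=0)
for n in ["top","scene"]:
    c=arm.get_calibration(n)
    for q,z in H.items():
        for d in arm.place_of(q,n)[:4]: print(n,q,np.round(d["xy"]),round(d["conf"],2),np.round(ray(c,d["xy"],z)))
E
```

```text
{'clock': 0.0, 'q': array([-1.19653209e+00,  4.94154261e-01,  1.34613873e+00, -2.49653314e-05,
        1.30253276e+00, -9.54848179e-02]), 'joint_vel': array([ 0.00018796,  0.0005121 ,  0.00118142,  0.00044376,  0.00013032,
       -0.00125372]), 'joint_torque': array([-4.73987151e-03, -8.82158089e+01, -3.83871424e+01, -6.12505719e-04,
        1.01097653e-02,  4.95527433e-05]), 'eef_pos': array([ 282.78044244, -556.94847588,  230.71567744]), 'ee_rot': array([ 9.72542593e-01,  2.32724139e-01, -9.75798878e-05, -6.08896340e-04]), 'wrist_force': array([ 0.89747048, -0.11382327, -1.40573198]), 'moment': array([-0.00893986,  0.06522017,  0.02884921]), 'grip_width': 85.19143318587508}
scene {'fovy': 57.883505505438016, 'cx': 319.85879556753963, 'cy': 195.73426782001275, 'R': array([[-0.24340799,  0.96988128,  0.00910264],
       [ 0.60609684,  0.15942369, -0.77925009],
       [-0.75723125, -0.18415862, -0.62664698]]), 't': array([ 151.98537587, -278.06141076, 1582.92634546])}
top {'fovy': 49.487518613797874, 'cx': 319.577171059148, 'cy': 201.99307225502267, 'R': array([[-0.01042358, -0.999928
[... 940 characters left out ...]
[ 662. -412.    0.]
top tester [217. 172.] 0.69 [660. 379.   0.]
top switch [319. 137.] 0.74 [784.   3.   0.]
scene deep_tray_center [210. 245.] 0.81 [ 791. -277.   25.]
scene deep_tray_center [231. 145.] 0.6 [ 279. -452.   25.]
scene deep_tray_center [279. 151.] 0.58 [ 270. -255.   25.]
scene middle_tray_center [266. 214.] 0.9 [ 621. -176.   18.]
scene shallow_tray_center [410. 204.] 0.69 [449. 260.  13.]
scene lid_center [366. 229.] 0.74 [610. 139.  18.]
scene dock [331. 200.] 0.8 [483.   2.   0.]
scene crimper [189. 214.] 0.88 [ 668. -418.   -0.]
scene crimper [267. 216.] 0.52 [ 613. -175.    0.]
scene tester [453. 262.] 0.91 [661. 393.   0.]
scene switch [312. 266.] 0.89 [775.  17.   0.]
```

View pics/top0.png

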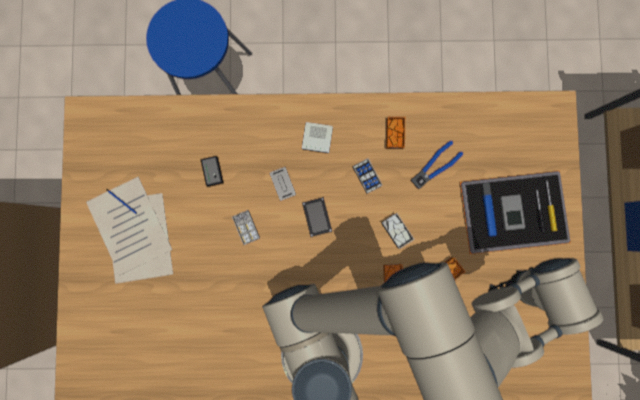

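View pics/scene0.png

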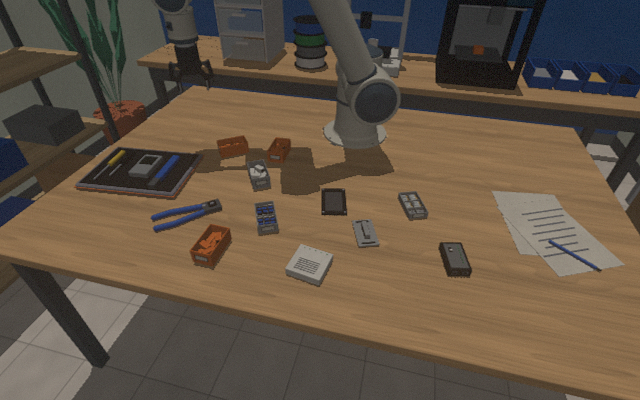

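```bash
cat >> h.py <<'E'
def yaw(s):
    from scipy.spatial.transform import Rotation as R
    m=R.from_quat(s["ee_rot"]).as_matrix(); return np.degrees(np.arctan2(m[1,0],m[0,0])), m
def go(X,yw,s=None):
    """shift in tool axes (cm) and turn (deg) to reach TCP X (mm) with tool-x yaw yw (mod 180)"""
    s=s or arm.read_state(); y,m=yaw(s); d=m.T@(np.array(X)-s["eef_pos"])/10
    t=-((yw-y+90)%180-90); y0=np.radians(y); 
    return np.round(d,2),round(t,2)
E
python3 - <<'E'
from h import *
im=cv2.imread("pics/top0.png"); c=arm.get_calibration("top")
hsv=cv2.cvtColor(im,cv2.COLOR_BGR2HSV); g=cv2.GaussianBlur(im,(3,3),0).astype(int)
wood=(g[...,2]-g[...,0]>45)
m=(~wood).astype(np.uint8)
for n,(u,v),z in [("deep",(396,231),50),("mid",(367,175),36),("shal",(246,227),26),("lid",(282,184),9),("dock",(317,216),8)]:
    w=np.zeros_like(m); w[v-27:v+27,u-22:u+22]=m[v-27:v+27,u-22:u+22]
    k,l,st,ce=cv2.connectedComponentsWithStats(w)
    i=1+np.argmax(st[1:,4]); p=np.argwhere(l==i)[:,::-1].astype(float)
    W=np.array([ray(c,q,z)[:2] for q in p],np.float32); r=cv2.minAreaRect(W)
    b=cv2.boxPoints(r); e=max([b[1]-b[0],b[2]-b[1]],key=np.linalg.norm)
    print(n,np.round(r[0]),np.round(r[1]),"yaw",round(np.degrees(np.arctan2(e[1],e[0])),1))
cw=arm.get_calibration("wrist"); R=np.array(cw["R"]); print("wristcam",-R.T@np.array(cw["t"]), R[2])
s=arm.read_state(); print(yaw(s)); 
y,M=yaw(s); print("cam in tool", M.T@(-R.T@np.array(cw["t"])-s["eef_pos"]), M.T@R[2])
cv2.imwrite("pics/crop.png",cv2.resize(im[112:262,230:430],None,fx=4,fy=4,interpolation=cv2.INTER_CUBIC))
E
```

```text
deep [ 438. -268.] [115.  67.] yaw 32.5
mid [ 634. -169.] [112.  66.] yaw 27.5
shal [455. 268.] [111.  65.] yaw 22.4
lid [613. 137.] [112.  62.] yaw 20.4
dock [491.  14.] [128.  81.] yaw 13.6
wristcam [ 347.01107425 -525.74085062  373.83652398] [-0.25348922 -0.12773092 -0.9588681 ]
(np.float64(26.916856306065256), array([[ 8.91664385e-01,  4.52697054e-01, -3.13015996e-05],
       [ 4.52697055e-01, -8.91664386e-01,  1.07284869e-05],
       [-2.30537671e-05, -2.37363516e-05, -9.99999999e-01]]))
cam in tool [  71.41301078    0.87587451 -142.56198439] [-2.83828615e-01 -8.37948652e-04  9.58874661e-01]
```

View pics/crop.png

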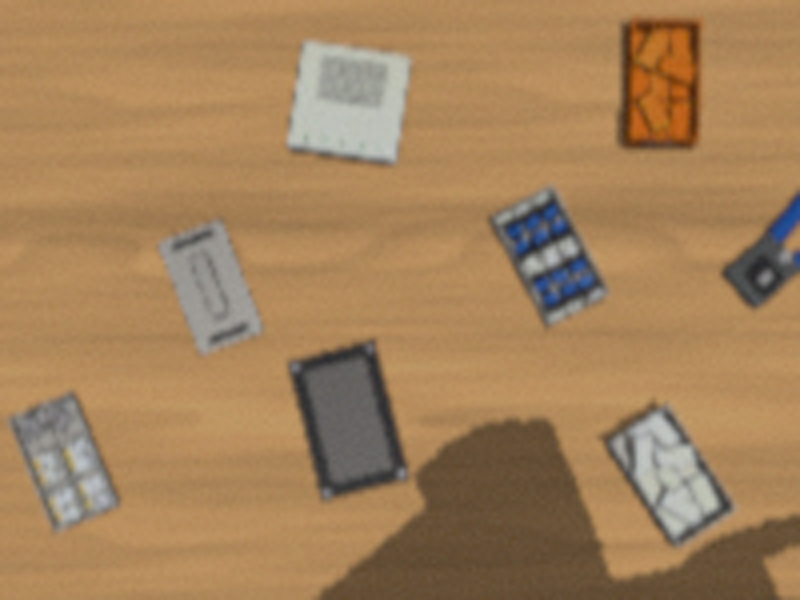

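```bash
python3 -c "
from h import *
print(go([437,-268,150],32.5))"
```

```text
(array([ 26.83, -18.82,   8.13]), np.float64(-5.58))
```

arm_command([
  [1,2.7,-1.9,0.8,0],
  [1,2.7,-1.9,0.8,0],
  [1,2.7,-1.9,0.8,0],
  [1,2.7,-1.9,0.8,0],
  [1,2.7,-1.9,0.8,0],
], grip_force=40)

```text
clock: 1.37
eef_pos: [360.7, -410.1, 191.0]
ee_rot: [0.973, 0.233, 0.0, 0.0]
wrist_force: [0.6, 0.4, 0.5]
grip_width: 85.7
```

arm_command([
  [1,2.7,-1.9,0.8,0],
  [1,2.7,-1.9,0.8,0],
  [1,2.7,-1.9,0.8,0],
  [1,2.7,-1.9,0.8,0],
  [1,2.5,-1.7,0.8,-5.6],
])

```text
clock: 1.78
eef_pos: [437.4, -266.6, 151.1]
ee_rot: [0.96, 0.279, 0.0, 0.0]
wrist_force: [0.6, 0.2, -0.5]
grip_width: 85.6
```

arm_command([
  [1,0,0,0,0],
  [1,0,0,0,0],
])

```text
clock: 1.95
eef_pos: [437.3, -267.0, 151.0]
ee_rot: [0.96, 0.281, -0.0, -0.0]
wrist_force: [-0.3, -0.3, -0.0]
grip_width: 85.4
```

```bash
cat >> h.py <<'E'
def seg(im,c,ctr,z,sat=60,hw=(150,150)):
    """rect fit (world, at height z) of the low-saturation blob around pixel ctr"""
    g=cv2.GaussianBlur(im,(5,5),0).astype(int); m=((g[...,2]-g[...,0])<sat*np.maximum(g[...,2],1)/200).astype(np.uint8)
    m=cv2.morphologyEx(m,cv2.MORPH_CLOSE,np.ones((15,15)))
    m=cv2.morphologyEx(m,cv2.MORPH_OPEN,np.ones((15,15)))
    k,l,st,ce=cv2.connectedComponentsWithStats(m); i=l[int(ctr[1]),int(ctr[0])]
    if i==0: i=1+np.argmax(st[1:,4])
    cs,_=cv2.findContours((l==i).astype(np.uint8),cv2.RETR_EXTERNAL,cv2.CHAIN_APPROX_NONE)
    p=max(cs,key=cv2.contourArea)[:,0]
    W=np.array([ray(c,q,z)[:2] for q in p],np.float32); r=cv2.minAreaRect(W)
    b=cv2.boxPoints(r); e=max([b[1]-b[0],b[2]-b[1]],key=np.linalg.norm)
    return np.round(r[0],1),np.round(r[1],1),round(np.degrees(np.arctan2(e[1],e[0]))%180,1),b
def look(q,zc,zr,name,sat=60):
    s=arm.read_state(); c=arm.get_calibration("wrist"); im=arm.capture("wrist")
    print("TCP",np.round(s["eef_pos"],1),"yaw",round(yaw(s)[0],1),"grip",round(s["grip_width"],1))
    ctr=(320,200)
    for d in arm.place_of(q,"wrist")[:3]:
        print(q,np.round(d["xy"]),round(d["conf"],2),np.round(ray(c,d["xy"],zc),1))
    d=arm.place_of(q,"wrist")
    if d: ctr=d[0]["xy"]
    r=seg(im,c,ctr,zr,sat); print("rect",r[:3])
    v=im.copy(); cv2.polylines(v,[np.int32([proj(c,[*p,zr]) for p in r[3]])],True,(0,0,255),1)
    cv2.circle(v,tuple(np.int32(ctr)),3,(0,255,0),-1); cv2.imwrite(f"pics/{name}.png",v)
    return s,c,im,r
E
python3 -c "
from h import *
look('deep_tray_center',25,50,'w1')"
```

```text
TCP [ 437.3 -267.   151. ] yaw 32.7 grip 85.4
deep_tray_center [331. 192.] 0.87 [ 438.9 -276.    25. ]
deep_tray_center [214. 324.] 0.82 [ 260.4 -252.7   25. ]
rect (array([ 437. , -273.3]), array([111.8,  61.5]), np.float32(32.6))
```

View pics/w1.png

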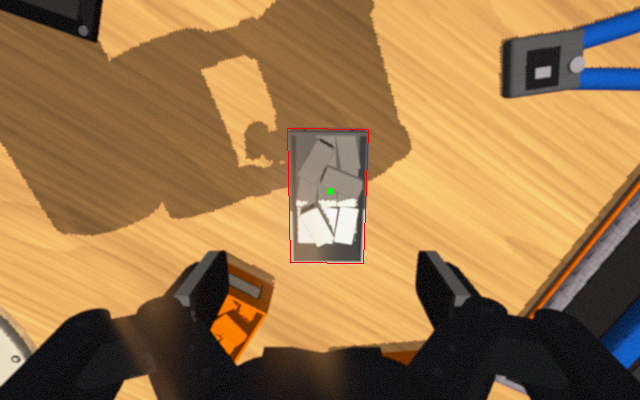

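arm_command([
  [1,-0.37,0.51,3.3,0],
  [1,0,0,3.3,0],
  [1,0,0,3.3,0],
  [1,0,0,2.4,0],
  [1,0,0,1.0,0],
])

```text
clock: 2.52
eef_pos: [435.0, -274.9, 15.7]
ee_rot: [0.96, 0.279, -0.001, -0.001]
wrist_force: [-0.6, 0.7, -0.4]
grip_width: 85.4
```

arm_command([
  [0.6,0,0,0,0],
  [0.6,0,0,0,0],
  [0.6,0,0,0,0],
  [0.6,0,0,0,0],
  [0.6,0,0,0,0],
])

```text
clock: 2.93
eef_pos: [437.0, -275.2, 19.5]
ee_rot: [0.96, 0.28, 0.001, 0.001]
wrist_force: [-1.0, -0.6, -2.4]
grip_width: 61.2
```

arm_command([
  [0.6,0,0,0,0],
  [0.6,0,0,0,0],
  [0.6,0,0,0,0],
  [0.6,0,0,0,0],
  [0.6,0,0,0,0],
])

```text
clock: 3.35
eef_pos: [436.9, -275.1, 19.3]
ee_rot: [0.96, 0.28, 0.0, 0.001]
wrist_force: [-1.7, -0.3, 11.3]
grip_width: 61.5
```

arm_command([
  [0.5,0,0,0,0],
  [0.5,0,0,-0.5,0],
  [0.5,0,0,-1,0],
  [0.5,0,0,-2,0],
  [0.5,0,0,-2.5,0],
], grip_force=60)

```text
clock: 3.77
eef_pos: [435.7, -274.0, 78.8]
ee_rot: [0.96, 0.28, -0.001, -0.001]
wrist_force: [0.2, -0.1, -2.6]
grip_width: 61.1
```

arm_command([
  [0.5,0,0,-3,0],
  [0.5,0,0,-3,0],
  [0.5,1.3,-0.8,-3,0],
  [0.5,2.1,-1.3,-2,0],
  [0.5,2.1,-1.3,0,0],
])

```text
clock: 4.18
eef_pos: [466.2, -216.9, 193.3]
ee_rot: [0.96, 0.279, 0.002, 0.003]
wrist_force: [1.0, 0.3, -0.8]
grip_width: 61.5
```

arm_command([
  [0.5,2.1,-1.3,0,0],
  [0.5,2.0,-1.2,0,4],
  [0.5,1.05,-0.7,0,6],
  [0.5,0,0,0,6],
  [0.5,0,0,0,3.1],
])

```text
clock: 4.6
eef_pos: [491.6, -161.0, 189.2]
ee_rot: [0.993, 0.115, 0.0, 0.0]
wrist_force: [1.1, 0.0, -2.5]
grip_width: 61.1
```

arm_command([
  [0.5,0,0,0,0],
  [0.5,0,0,0,0],
  [0.5,0,0,0,0],
])

```text
clock: 4.85
eef_pos: [491.4, -162.2, 188.7]
ee_rot: [0.993, 0.118, 0.0, 0.0]
wrist_force: [-0.3, -0.2, -2.6]
grip_width: 60.9
```

```bash
python3 -c "
from h import *
s,c,im,r=look('dock',0,8.5,'w2')
r2=seg(im,c,proj(c,s['eef_pos']+[0,0,28]),s['eef_pos'][2]+31); print('tray',r2[:3])"
```

```text
TCP [ 491.4 -162.2  188.7] yaw 13.5 grip 60.9
dock [153. 136.] 0.69 [488.2  14.3   0. ]
rect (array([491.6,   4. ]), array([124.2,  67.8]), np.float32(13.5))
tray (array([ 502.1, -198.8]), array([116.1, 198.6]), np.float32(103.6))
```

View pics/w2.png

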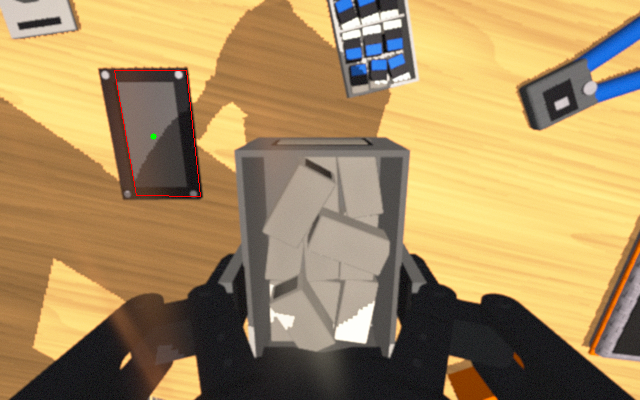

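```bash
python3 -c "
from h import *
s=arm.read_state(); c=arm.get_calibration('wrist'); y,m=yaw(s)
P=np.array([ray(c,p,8.5) for p in [(105,75),(178,75),(193,194),(127.5,194)]]);print(np.round(P,1),P.mean(0))
P=np.array([ray(c,p,8.5) for p in [(100,69),(187,68),(201,197),(124,199)]]);print(np.round(P,1),P.mean(0))
for a,b in((0,3),(1,2)): d=P[a]-P[b]; print(np.degrees(np.arctan2(d[1],d[0])))
for p in [(236,151),(409,151)]:
  print(m.T@(ray(c,p,s['eef_pos'][2]+31.5)-s['eef_pos']))
C=P.mean(0); 
print(go([C[0],C[1],s['eef_pos'][2]],y))
"
```

```text
[[537.7  59.6   8.5]
 [553.9  -7.8   8.5]
 [439.8 -35.8   8.5]
 [423.7  31.3   8.5]] [488.76537699  11.84747931   8.5       ]
[[542.   64.5   8.5]
 [562.  -15.4   8.5]
 [438.5 -44.4   8.5]
 [417.2  34.6   8.5]] [489.94341855   9.81445185   8.5       ]
13.46743000752313
13.242026872825964
[ 55.41407628 -28.98057969 -31.49948305]
[ 55.40983352  31.38768501 -31.50154065]
(array([  3.86, -16.77,   0.  ]), np.float64(-0.0))
```

arm_command([
  [0.5,0.4,-1.5,0,0],
  [0.5,0.6,-3.0,0,0],
  [0.5,0.8,-3.5,0,0],
  [0.5,0.8,-3.5,0,0],
  [0.5,0.8,-3.0,1,0],
])

```text
clock: 5.42
eef_pos: [491.3, -11.6, 179.5]
ee_rot: [0.993, 0.117, 0.001, 0.0]
wrist_force: [0.9, 0.3, -0.8]
grip_width: 61.0
```

arm_command([
  [0.5,0.4,-1.8,2,0],
  [0.5,0.03,-0.7,3,0],
  [0.5,0,0,3,0],
  [0.5,0,0,3,0],
  [0.5,0,0,2,0],
])

```text
clock: 5.83
eef_pos: [488.6, 12.4, 46.2]
ee_rot: [0.993, 0.117, -0.001, -0.0]
wrist_force: [0.0, 0.4, -1.8]
grip_width: 60.8
```

arm_command([
  [0.5,0,0,0.7,0],
  [0.5,0,0,0,0],
  [0.5,0,0,0,0],
])

```text
clock: 6.08
eef_pos: [489.7, 12.0, 41.8]
ee_rot: [0.993, 0.117, 0.0, 0.0]
wrist_force: [-0.1, -0.2, -1.6]
grip_width: 60.7
```

```bash
python3 -c "
from h import *
s=arm.read_state(); print(np.round(s['eef_pos'],1),yaw(s)[0],go([489,12,30],13.4))
for n in ['scene','top']:
  im=arm.capture(n)
  for q,z in [('dock',0),('deep_tray_center',s['eef_pos'][2]+5.7)]:
    for d in arm.place_of(q,n): print(n,q,np.round(d['xy'],1),round(d['conf'],2),np.round(ray(arm.get_calibration(n),d['xy'],z),1))
  u,v=((331,195) if n=='scene' else (318,212)); a=cv2.resize(im[v-40:v+40,u-50:u+50],None,fx=4,fy=4,interpolation=cv2.INTER_CUBIC); cv2.imwrite(f'pics/t_{n}.png',a)
a=np.hstack([cv2.imread(f'pics/t_{n}.png') for n in ['scene','top']]); cv2.imwrite('pics/w3.png',a)
"
```

```text
[489.7  12.   41.8] 13.42023350230464 (array([-0.07, -0.02,  1.18]), np.float64(0.02))
scene dock [332.2 202.8] 0.55 [495.  10.   0.]
scene deep_tray_center [232.8 148.2] 0.91 [ 330.3 -416.7   47.5]
scene deep_tray_center [332.  188.9] 0.81 [481.6   4.8  47.5]
scene deep_tray_center [210.5 243. ] 0.68 [ 803.8 -265.1   47.5]
scene deep_tray_center [277.2 149.1] 0.62 [ 292.9 -251.2   47.5]
top dock [314.6 222.2] 0.63 [470.6  21.3   0. ]
top deep_tray_center [391.9 134.5] 0.7 [ 779.3 -258.6   47.5]
top deep_tray_center [447.1 270.9] 0.67 [ 294.7 -440.1   47.5]
top deep_tray_center [391.4 283.9] 0.63 [ 251.7 -245.    47.5]
top deep_tray_center [318.  134.9] 0.42 [781.    5.3  47.5]
```

View pics/w3.png

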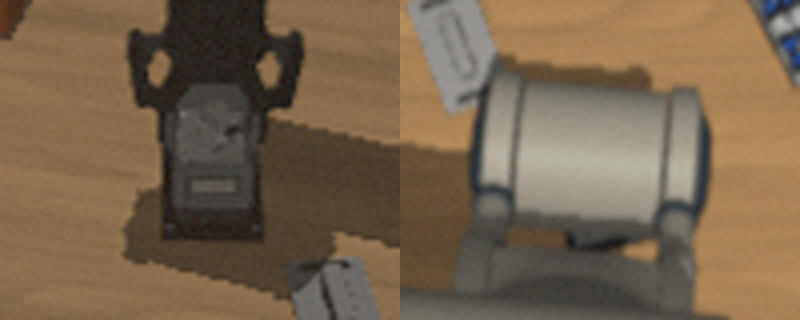

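arm_command([
  [0.5,0,0,0.6,0],
  [0.5,0,0,0.5,0],
  [0.5,0,0,0.3,0],
  [0.5,0,0,0.2,0],
  [0.5,0,0,0,0],
])

```text
clock: 6.8
eef_pos: [489.0, 12.2, 24.6]
ee_rot: [0.993, 0.117, -0.001, -0.0]
wrist_force: [-1.0, 0.1, -1.6]
grip_width: 61.2
```

arm_command([
  [0.5,0,0,0.1,0],
  [0.5,0,0,0.1,0],
  [0.5,0,0,0.1,0],
  [0.5,0,0,0,0],
  [0.5,0,0,0,0],
])

```text
clock: 7.22
eef_pos: [489.4, 12.2, 22.8]
ee_rot: [0.993, 0.117, 0.0, 0.0]
wrist_force: [-2.4, 0.3, 12.6]
grip_width: 61.2
```

arm_command([
  [0.8,0,0,0,0],
  [0.9,0,0,0,0],
  [1,0,0,0,0],
  [1,0,0,0,0],
  [1,0,0,-0.5,0],
])

```text
clock: 7.63
eef_pos: [489.0, 12.2, 26.9]
ee_rot: [0.993, 0.117, -0.001, -0.0]
wrist_force: [0.2, 0.0, -0.3]
grip_width: 85.4
```

arm_command([
  [1,0,0,-2,0],
  [1,0,0,-3.5,0],
  [1,0,0,-3.5,0],
  [1,0,0,-3.5,0],
  [1,0,0,-3.5,0],
])

```text
clock: 8.05
eef_pos: [488.8, 12.2, 189.4]
ee_rot: [0.993, 0.117, -0.0, -0.0]
wrist_force: [1.1, -0.6, -1.0]
grip_width: 85.4
```

arm_command([
  [1,0,0,-1,0],
  [1,0,0,0,0],
  [1,0,0,0,0],
])

```text
clock: 8.3
eef_pos: [489.4, 12.2, 197.7]
ee_rot: [0.993, 0.117, 0.001, 0.0]
wrist_force: [0.7, 0.7, -0.9]
grip_width: 85.3
```

```bash
python3 -c "
from h import *
s,c,im,r=look('deep_tray_center',28.5,53.5,'w4')
for d in arm.place_of('middle_tray_center','wrist')[:2]: print(d, ray(c,d['xy'],18))
print(go([634,-172,150],27.5))"
```

```text
TCP [489.4  12.2 197.7] yaw 13.4 grip 85.3
deep_tray_center [323. 180.] 0.76 [487.5   9.6  28.5]
deep_tray_center [489. 394.] 0.73 [ 268.2 -256.4   28.5]
rect (array([494.1,  11.7]), array([117. ,  66.6]), np.float32(13.4))
{'xy': [546.4, 72.5], 'conf': 0.86} [ 635.20173557 -172.41790148   18.        ]
(array([ 9.88, 21.3 ,  4.57]), np.float64(-14.09))
```

View pics/w4.png

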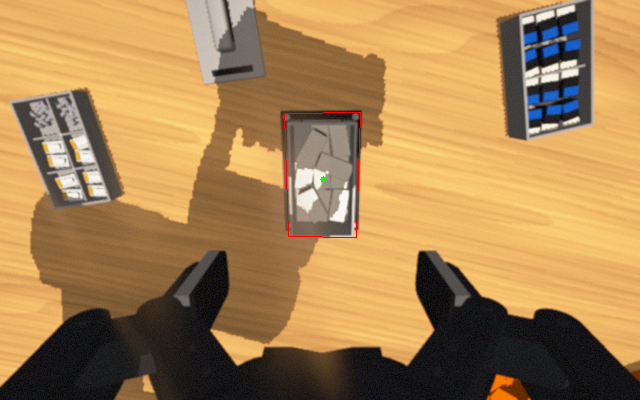

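arm_command([
  [1,1.4,3.05,0.6,0],
  [1,1.4,3.05,0.6,0],
  [1,1.4,3.05,0.6,0],
  [1,1.4,3.05,0.6,0],
  [1,1.4,3.05,0.6,0],
])

```text
clock: 8.92
eef_pos: [593.2, -121.2, 165.7]
ee_rot: [0.993, 0.117, -0.001, -0.0]
wrist_force: [0.4, -0.2, -0.3]
grip_width: 85.6
```

arm_command([
  [1,1.4,3.05,0.6,0],
  [1,1.4,3.0,0.6,-7],
  [1,0,0,0.4,-7],
  [1,0,0,0,0],
  [1,0,0,0,0],
])

```text
clock: 9.33
eef_pos: [633.2, -171.9, 149.9]
ee_rot: [0.972, 0.235, -0.001, -0.001]
wrist_force: [-0.4, -0.3, 0.2]
grip_width: 85.4
```

```bash
python3 -c "
from h import *
s,c,im,r=look('middle_tray_center',18,36,'w5')
print(go([*r[0],15],r[2]))"
```

```text
TCP [ 633.2 -171.9  149.9] yaw 27.2 grip 85.4
middle_tray_center [323. 186.] 0.82 [ 634.2 -172.9   18. ]
rect (array([ 634.4, -171.2]), array([110.4,  61.8]), np.float32(27.2))
(array([ 0.08,  0.02, 13.64]), np.float64(0.07))
```

View pics/w5.png

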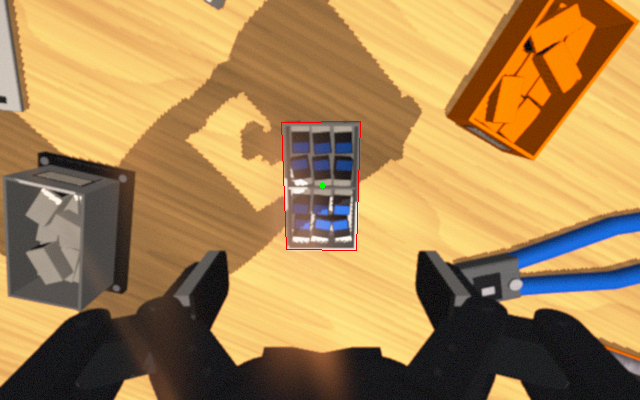

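arm_command([
  [1,0.1,0,3.5,0],
  [1,0,0,3.5,0],
  [1,0,0,3.5,0],
  [1,0,0,2.5,0],
  [1,0,0,1.0,0],
])

```text
clock: 9.9
eef_pos: [633.0, -170.5, 8.2]
ee_rot: [0.972, 0.236, -0.002, -0.001]
wrist_force: [-0.0, 0.3, 0.7]
grip_width: 85.9
```

arm_command([
  [0.5,0,0,0,0],
  [0.5,0,0,0,0],
  [0.5,0,0,0,0],
  [0.5,0,0,0,0],
  [0.5,0,0,0,0],
])

```text
clock: 10.32
eef_pos: [635.9, -172.1, 13.0]
ee_rot: [0.972, 0.237, 0.001, 0.001]
wrist_force: [-0.9, 0.6, 11.4]
grip_width: 60.6
```

arm_command([
  [0.5,0,0,0,0],
  [0.5,0,0,0,0],
  [0.5,0,0,0,0],
])

```text
clock: 10.57
eef_pos: [635.9, -172.1, 13.0]
ee_rot: [0.972, 0.237, 0.001, 0.001]
wrist_force: [-2.1, 1.5, 9.6]
grip_width: 60.1
```

arm_command([
  [0.5,0,0,-0.5,0],
  [0.5,0,0,-1.2,0],
  [0.5,0,0,-2.5,0],
  [0.5,0,0,-3.5,0],
  [0.5,0,0,-3.5,0],
])

```text
clock: 10.98
eef_pos: [634.4, -171.7, 125.2]
ee_rot: [0.972, 0.237, -0.0, -0.0]
wrist_force: [2.0, 0.1, -2.3]
grip_width: 60.5
```

arm_command([
  [0.5,-0.2,-1.2,-3,0],
  [0.5,-0.5,-2.5,-1.5,0],
  [0.5,-0.65,-3.4,0,0],
  [0.5,-0.65,-3.4,0,0],
  [0.5,-0.65,-3.4,0,0],
])

```text
clock: 11.4
eef_pos: [546.5, -59.8, 169.8]
ee_rot: [0.972, 0.237, 0.001, 0.0]
wrist_force: [1.0, 1.3, -1.5]
grip_width: 60.7
```

arm_command([
  [0.5,-0.65,-3.4,0,0],
  [0.5,-0.6,-3.2,0,3],
  [0.5,-0.5,-2.0,0,5],
  [0.5,0,-0.6,0,4],
  [0.5,0,0,0,2],
])

```text
clock: 11.82
eef_pos: [490.0, 15.5, 169.6]
ee_rot: [0.993, 0.115, 0.0, -0.0]
wrist_force: [0.1, -0.4, -0.7]
grip_width: 60.6
```

arm_command([
  [0.5,0,0,0,0],
  [0.5,0,0,0,0],
])

```text
clock: 11.98
eef_pos: [491.4, 14.0, 169.1]
ee_rot: [0.993, 0.118, 0.001, 0.0]
wrist_force: [0.5, -0.2, -1.2]
grip_width: 60.9
```

```bash
python3 -c "
from h import *
s=arm.read_state();print(s['eef_pos'],yaw(s)[0],s['grip_width'],go([490.7,12.5,75],13.4)); im=arm.capture('wrist');cv2.imwrite('pics/w6.png',im)"
```

```text
[491.39305482  13.95688912 169.13741404] 13.502521785177732 60.934764793664975 (array([-0.11,  0.12,  9.41]), np.float64(0.1))
```

View pics/w6.png

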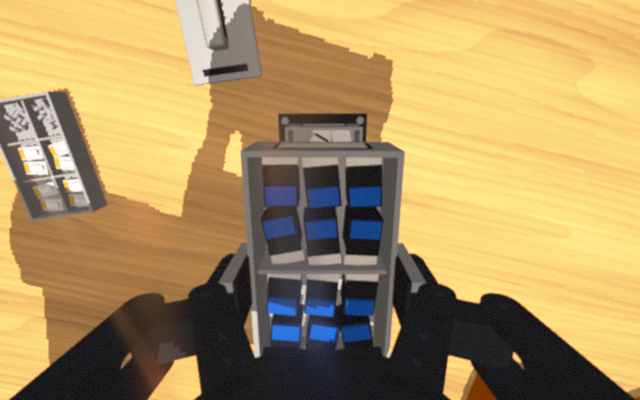

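arm_command([
  [0.5,-0.1,0.13,2.5,0],
  [0.5,0,0,3,0],
  [0.5,0,0,2.5,0],
  [0.5,0,0,1,0],
  [0.5,0,0,0.2,0],
])

```text
clock: 12.45
eef_pos: [489.5, 12.2, 74.5]
ee_rot: [0.993, 0.117, -0.002, -0.0]
wrist_force: [0.1, 0.9, -2.1]
grip_width: 60.7
```

arm_command([
  [0.5,0,0,0,0],
  [0.5,0,0,0.3,0],
  [0.5,0,0,0.3,0],
  [0.5,0,0,0.3,0],
  [0.5,0,0,0.1,0],
])

```text
clock: 12.87
eef_pos: [490.7, 12.5, 66.4]
ee_rot: [0.993, 0.117, 0.0, 0.0]
wrist_force: [0.2, -0.8, -1.4]
grip_width: 60.5
```

arm_command([
  [0.5,0,0,0.1,0],
  [0.5,0,0,0.1,0],
  [0.5,0,0,0,0],
  [0.5,0,0,0,0],
])

```text
clock: 13.2
eef_pos: [490.5, 12.5, 64.3]
ee_rot: [0.993, 0.117, 0.0, -0.0]
wrist_force: [0.9, -0.2, -1.6]
grip_width: 60.8
```

arm_command([
  [0.5,0,0,0.1,0],
  [0.5,0,0,0.1,0],
  [0.5,0,0,0.1,0],
  [0.5,0,0,0,0],
  [0.5,0,0,0,0],
])

```text
clock: 13.62
eef_pos: [490.5, 12.5, 61.5]
ee_rot: [0.993, 0.117, 0.0, 0.0]
wrist_force: [-1.4, -0.5, 6.5]
grip_width: 60.7
```

arm_command([
  [0.8,0,0,0.05,0],
  [0.9,0,0,0,0],
  [1,0,0,0,0],
  [1,0,0,0,0],
  [1,0,0,-0.5,0],
])

```text
clock: 14.03
eef_pos: [490.1, 12.5, 65.3]
ee_rot: [0.993, 0.117, -0.001, -0.0]
wrist_force: [-0.3, -0.2, -0.2]
grip_width: 85.4
```

arm_command([
  [1,0,0,-2,0],
  [1,0,0,-3.5,0],
  [1,0,0,-3.5,0],
  [1,0,0,-3.5,0],
  [1,0,0,-3,0],
])

```text
clock: 14.45
eef_pos: [490.4, 12.5, 223.5]
ee_rot: [0.993, 0.117, 0.001, 0.0]
wrist_force: [1.9, -0.3, -0.8]
grip_width: 85.3
```

arm_command([
  [1,0,0,0,0],
  [1,0,0,0,0],
])

```text
clock: 14.62
eef_pos: [491.3, 12.4, 222.7]
ee_rot: [0.993, 0.117, 0.002, 0.0]
wrist_force: [-0.3, 0.1, -0.6]
grip_width: 85.3
```

```bash
python3 -c "
from h import *
s,c,im,r=look('middle_tray_center',66.5,84.5,'w7')
for d in arm.place_of('shallow_tray_center','wrist')[:2]: print(d, ray(c,d['xy'],13))
print(go([457,266,150],22.4))"
```

```text
TCP [491.3  12.4 222.7] yaw 13.4 grip 85.3
middle_tray_center [322. 181.] 0.57 [491.   11.3  66.5]
rect (array([494.1,  12.8]), array([118.1,  63.3]), np.float32(13.4))
{'xy': [89.1, 148.2], 'conf': 0.75} [455.29919023 266.88589855  13.        ]
(array([  2.7 , -25.41,   7.  ]), np.float64(-8.99))
```

View pics/w7.png

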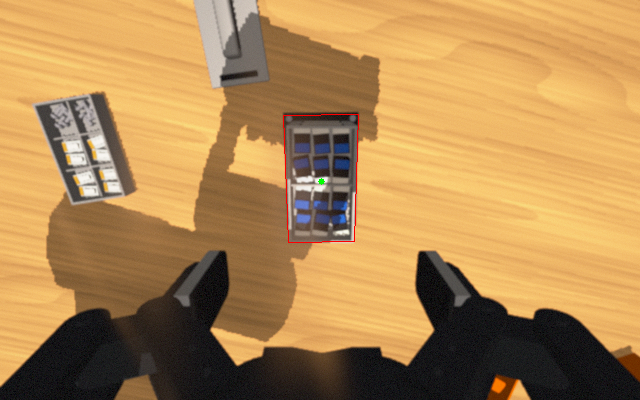

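arm_command([
  [1,0.34,-3.18,0,0],
  [1,0.34,-3.18,0,0],
  [1,0.34,-3.18,0,0],
  [1,0.34,-3.18,1,0],
  [1,0.34,-3.18,2,0],
])

```text
clock: 15.23
eef_pos: [470.5, 172.7, 191.1]
ee_rot: [0.993, 0.117, 0.001, -0.0]
wrist_force: [2.0, -0.2, -0.2]
grip_width: 85.6
```

arm_command([
  [1,0.34,-3.18,2,0],
  [1,0.34,-3.18,1.5,0],
  [1,0.3,-3.15,0.5,-4],
  [1,0,0,0,-5],
  [1,0,0,0,0],
])

```text
clock: 15.65
eef_pos: [456.4, 266.9, 149.2]
ee_rot: [0.98, 0.198, -0.001, 0.0]
wrist_force: [0.5, 0.0, -0.3]
grip_width: 85.4
```

arm_command([
  [1,0,0,0,0],
])

```text
clock: 15.73
eef_pos: [457.1, 265.6, 150.0]
ee_rot: [0.981, 0.194, -0.001, 0.0]
wrist_force: [-0.2, -0.6, 0.2]
grip_width: 85.7
```

```bash
python3 -c "
from h import *
s,c,im,r=look('shallow_tray_center',13,26,'w8')
print(go([*r[0],4],r[2]))"
```

```text
TCP [457.1 265.6 150. ] yaw 22.3 grip 85.7
shallow_tray_center [321. 186.] 0.85 [455.7 265.5  13. ]
rect (array([454.2, 267.7]), array([109.5,  62.4]), np.float32(22.3))
(array([-0.22, -0.38, 14.67]), np.float64(-0.08))
```

View pics/w8.png

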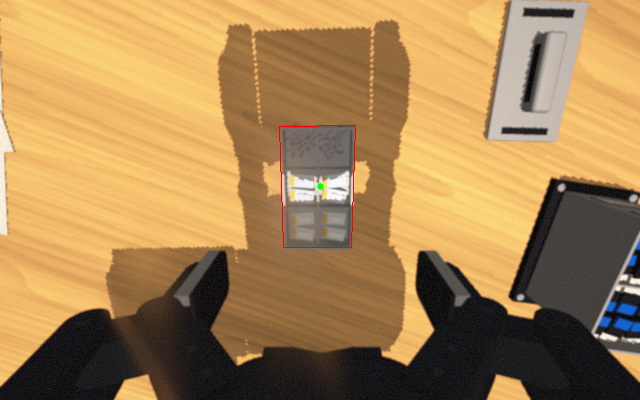

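arm_command([
  [1,-0.15,-0.25,3.5,0],
  [1,0,0,3.5,0],
  [1,0,0,3.5,0],
  [1,0,0,2.5,0],
  [1,0,0,1.0,0],
])

```text
clock: 16.3
eef_pos: [454.1, 266.2, 8.1]
ee_rot: [0.981, 0.193, -0.002, 0.0]
wrist_force: [-0.9, -1.0, -0.0]
grip_width: 85.2
```

arm_command([
  [1,0,0,0.5,0],
  [0.8,0,0,0.1,0],
  [0.5,0,0,0,0],
  [0.5,0,0,0,0],
  [0.5,0,0,0,0],
])

```text
clock: 16.72
eef_pos: [456.1, 267.9, 6.3]
ee_rot: [0.981, 0.194, 0.001, -0.0]
wrist_force: [-0.0, -1.3, 9.4]
grip_width: 60.5
```

arm_command([
  [0.5,0,0,0,0],
  [0.5,0,0,0,0],
  [0.5,0,0,0,0],
  [0.5,0,0,0,0],
])

```text
clock: 17.05
eef_pos: [456.1, 267.9, 6.3]
ee_rot: [0.981, 0.194, 0.001, -0.0]
wrist_force: [-0.8, -1.5, 10.7]
grip_width: 60.7
```

arm_command([
  [0.5,0,0,-0.5,0],
  [0.5,0,0,-1.2,0],
  [0.5,0,0,-2.5,0],
  [0.5,0,0,-3.5,0],
  [0.5,0,0,-3.5,0],
])

```text
clock: 17.47
eef_pos: [454.7, 267.4, 118.5]
ee_rot: [0.981, 0.194, -0.0, 0.0]
wrist_force: [0.5, 0.7, -2.3]
grip_width: 60.4
```

arm_command([
  [0.5,0,0,-3.5,0],
  [0.5,-0.4,1.4,-2.5,0],
  [0.5,-0.7,2.8,-1,0],
  [0.5,-0.9,3.5,0,0],
  [0.5,-0.9,3.5,0,0],
])

```text
clock: 17.88
eef_pos: [471.5, 152.3, 188.8]
ee_rot: [0.981, 0.195, 0.002, 0.0]
wrist_force: [0.6, -0.2, -1.4]
grip_width: 60.3
```

arm_command([
  [0.5,-0.9,3.5,0,0],
  [0.5,-0.9,3.5,0,0],
  [0.5,-0.9,3.2,0,0],
  [0.5,-0.6,2.4,0,2],
  [0.5,-0.3,1.1,0,4],
])

```text
clock: 18.3
eef_pos: [490.1, 9.7, 187.8]
ee_rot: [0.99, 0.141, 0.001, 0.0]
wrist_force: [-0.0, 0.9, -0.6]
grip_width: 60.7
```

arm_command([
  [0.5,0,0,0,2.9],
  [0.5,0,0,0,0],
  [0.5,0,0,0,0],
])

```text
clock: 18.55
eef_pos: [489.7, 12.6, 187.4]
ee_rot: [0.993, 0.118, 0.0, 0.0]
wrist_force: [1.1, 0.6, -0.9]
grip_width: 60.6
```

```bash
python3 -c "
from h import *
s=arm.read_state();print(s['eef_pos'],yaw(s)[0],s['grip_width'],go([490.7,12.6,100],13.4)); im=arm.capture('wrist');cv2.imwrite('pics/w9.png',im)"
```

```text
[489.66080158  12.63923899 187.40678   ] 13.594500287830822 60.60878919840976 (array([0.09, 0.03, 8.74]), np.float64(0.19))
```

View pics/w9.png

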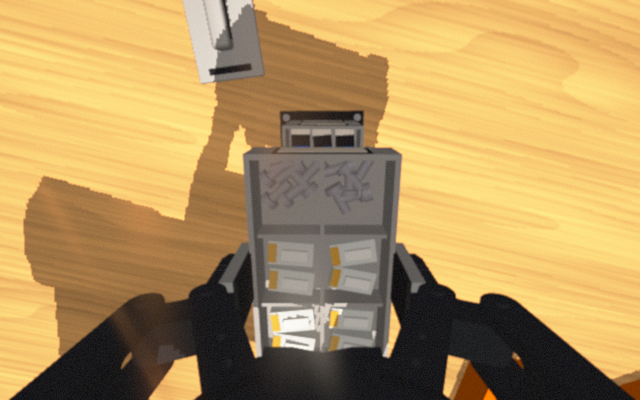

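arm_command([
  [0.5,0.08,0,2.5,0.2],
  [0.5,0,0,3,0],
  [0.5,0,0,2,0],
  [0.5,0,0,1,0],
  [0.5,0,0,0.3,0],
])

```text
clock: 19.02
eef_pos: [489.5, 13.5, 97.3]
ee_rot: [0.993, 0.117, -0.001, -0.0]
wrist_force: [0.4, 0.5, -1.5]
grip_width: 60.9
```

arm_command([
  [0.5,0,0,0,0],
  [0.5,0,0,0.3,0],
  [0.5,0,0,0.3,0],
  [0.5,0,0,0.2,0],
  [0.5,0,0,0,0],
])

```text
clock: 19.43
eef_pos: [490.6, 12.8, 90.9]
ee_rot: [0.993, 0.116, 0.0, 0.0]
wrist_force: [-0.1, -0.3, -0.9]
grip_width: 60.9
```

```bash
python3 -c "
from h import *
s,c,im,r=look('shallow_tray_center',100,120,'w10');print(s['wrist_force'],go([490.7,12.6,86],13.4))
y,m=yaw(s); z=s['eef_pos'][2]
g=cv2.cvtColor(im,cv2.COLOR_BGR2GRAY)
for dx in (50,52,54,55,56,57,58,60): print(dx, [np.round(proj(c,s['eef_pos']+m@np.array([dx,0,-h]))[1]) for h in (19.7,-1.3)])
print(g[130:175,300].tolist())"
```

```text
TCP [490.6  12.8  90.9] yaw 13.3 grip 60.9
shallow_tray_center [324. 265.] 0.63 [490.2  10.6 100. ]
rect (array([502.7, -19.9]), array([125.3, 207.9]), np.float32(103.4))
[-0.07669354 -0.25874767 -0.88681288] (array([0.01, 0.02, 0.5 ]), np.float64(-0.08))
50 [np.float64(160.0), np.float64(152.0)]
52 [np.float64(155.0), np.float64(148.0)]
54 [np.float64(150.0), np.float64(143.0)]
55 [np.float64(148.0), np.float64(141.0)]
56 [np.float64(145.0), np.float64(139.0)]
57 [np.float64(142.0), np.float64(137.0)]
58 [np.float64(140.0), np.float64(134.0)]
60 [np.float64(134.0), np.float64(130.0)]
[116, 123, 104, 93, 99, 102, 113, 119, 120, 105, 82, 89, 113, 123, 124, 124, 121, 122, 121, 124, 127, 129, 101, 81, 109, 123, 124, 122, 122, 123, 121, 116, 114, 120, 120, 123, 120, 117, 115, 115, 110, 107, 105, 101, 102]
```

arm_command([
  [0.5,0,0,0.1,0],
  [0.5,0,0,0.1,0],
  [0.5,0,0,0.1,0],
  [0.5,0,0,0.1,0],
  [0.5,0,0,0,0],
])

```text
clock: 20.0
eef_pos: [490.6, 12.8, 86.6]
ee_rot: [0.993, 0.116, 0.0, 0.0]
wrist_force: [0.9, 0.1, -1.2]
grip_width: 60.5
```

arm_command([
  [0.5,0,0,0.1,0],
  [0.5,0,0,0.05,0],
  [0.5,0,0,0,0],
  [0.5,0,0,0,0],
])

```text
clock: 20.33
eef_pos: [490.7, 12.8, 85.8]
ee_rot: [0.993, 0.116, 0.0, 0.0]
wrist_force: [-2.1, 0.7, 13.4]
grip_width: 60.6
```

Contact at the predicted 85.8 mm; release and look.

arm_command([
  [0.8,0,0,0,0],
  [0.9,0,0,0,0],
  [1,0,0,0,0],
  [1,0,0,0,0],
  [1,0,0,-0.5,0],
])

```text
clock: 20.75
eef_pos: [490.0, 12.8, 89.8]
ee_rot: [0.993, 0.116, -0.001, -0.0]
wrist_force: [0.1, -0.6, 0.3]
grip_width: 85.4
```

arm_command([
  [1,0,0,-2,0],
  [1,0,0,-3.5,0],
  [1,0,0,-3.5,0],
  [1,0,0,-3.5,0],
  [1,0,0,-3,0],
])

```text
clock: 21.17
eef_pos: [490.4, 12.8, 248.0]
ee_rot: [0.993, 0.116, 0.001, 0.0]
wrist_force: [1.2, 0.1, 0.7]
grip_width: 85.3
```

arm_command([
  [1,0,0,0,0],
  [1,0,0,0,0],
])

```text
clock: 21.33
eef_pos: [491.2, 12.7, 247.2]
ee_rot: [0.993, 0.116, 0.002, 0.0]
wrist_force: [-0.7, -0.2, 0.4]
grip_width: 85.3
```

```bash
python3 -c "
from h import *
s,c,im,r=look('shallow_tray_center',92.5,105.5,'w11')
for d in arm.place_of('lid_center','wrist')[:2]: print(d, ray(c,d['xy'],18))
print(go([611,137,150],20.4))"
```

```text
TCP [491.2  12.7 247.2] yaw 13.3 grip 85.3
shallow_tray_center [323. 183.] 0.73 [490.1   9.9  92.5]
rect (array([493.6,  13. ]), array([120.4,  62. ]), np.float32(13.3))
{'xy': [230.9, 34.0], 'conf': 0.76} [607.47066466 138.08399693  18.        ]
(array([14.67, -9.28,  9.41]), np.float64(-7.08))
```

View pics/w11.png

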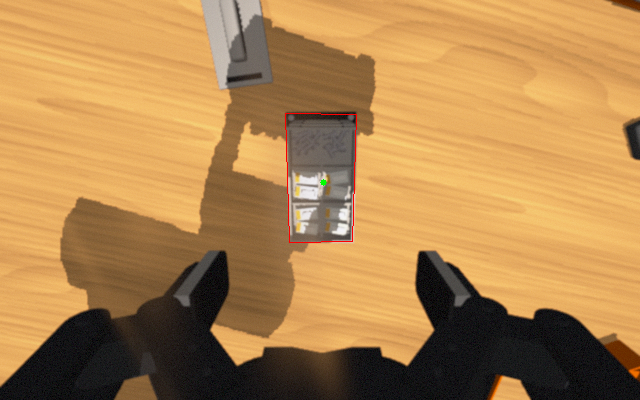

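Seated and aligned. On to the lid.

arm_command([
  [1,2.9,-1.85,0,0],
  [1,2.9,-1.85,1,0],
  [1,2.9,-1.85,2.1,0],
  [1,2.9,-1.85,2.1,0],
  [1,2.9,-1.85,2.1,0],
])

```text
clock: 21.95
eef_pos: [610.7, 137.5, 170.1]
ee_rot: [0.993, 0.116, -0.001, 0.0]
wrist_force: [0.8, -0.4, 0.6]
grip_width: 85.6
```

arm_command([
  [1,0,0,2.1,-5],
  [1,0,0,0,-2],
  [1,0,0,0,0],
  [1,0,0,0,0],
])

```text
clock: 22.28
eef_pos: [609.9, 136.1, 150.4]
ee_rot: [0.984, 0.176, -0.001, -0.0]
wrist_force: [-0.4, -1.3, 1.3]
grip_width: 85.4
```

```bash
python3 -c "
from h import *
s,c,im,r=look('lid_center',18,9,'w12')
print(go([*r[0],18],r[2]))"
```

```text
TCP [609.9 136.1 150.4] yaw 20.2 grip 85.4
lid_center [321. 186.] 0.68 [609.8 135.8  18. ]
rect (array([612.3, 136.2]), array([107.3,  60.8]), np.float32(20.4))
(array([ 0.17,  0.04, 13.38]), np.float64(-0.18))
```

View pics/w12.png

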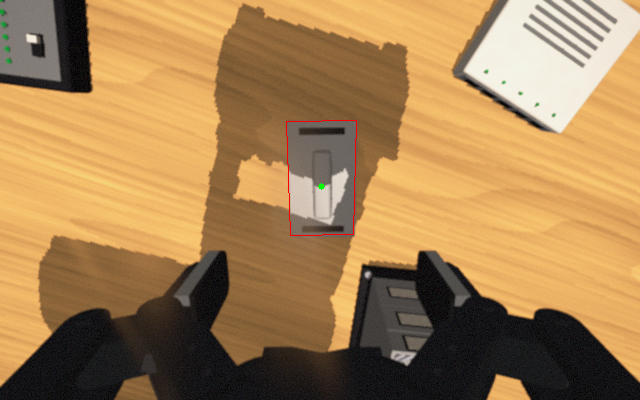

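arm_command([
  [1,0.1,0,3.5,-0.2],
  [1,0,0,3.5,0],
  [1,0,0,3.3,0],
  [1,0,0,2,0],
  [0.8,0,0,0.8,0],
])

```text
clock: 22.85
eef_pos: [609.8, 136.1, 17.8]
ee_rot: [0.984, 0.177, -0.002, -0.0]
wrist_force: [-0.7, -0.4, -0.3]
grip_width: 75.2
```

arm_command([
  [0.5,0,0,0.4,0],
  [0.3,0,0,0,0],
  [0.1,0,0,0,0],
  [0.1,0,0,0,0],
  [0.1,0,0,0,0],
])

```text
clock: 23.27
eef_pos: [612.1, 136.6, 17.9]
ee_rot: [0.984, 0.178, 0.001, 0.0]
wrist_force: [-6.3, -1.3, 16.3]
grip_width: 14.1
```

arm_command([
  [0,0,0,0,0],
  [0,0,0,0,0],
  [0,0,0,0,0],
  [0,0,0,0,0],
  [0,0,0,0,0],
])

```text
clock: 23.68
eef_pos: [612.1, 136.6, 18.0]
ee_rot: [0.984, 0.178, 0.001, 0.0]
wrist_force: [-1.7, -0.7, 11.0]
grip_width: 14.4
```

arm_command([
  [0,0,0,-0.5,0],
  [0,0,0,-1.2,0],
  [0,0,0,-2.5,0],
  [0,0,0,-3.5,0],
  [0,0,0,-3.5,0],
])

```text
clock: 24.1
eef_pos: [610.7, 136.5, 130.3]
ee_rot: [0.984, 0.178, -0.0, -0.0]
wrist_force: [0.6, 1.0, -0.2]
grip_width: 14.4
```

arm_command([
  [0,0,0,-3,0],
  [0,-1.2,0.55,-1.5,0],
  [0,-2.3,1.1,-0.5,0],
  [0,-3,1.4,0,0],
  [0,-3,1.4,0,0],
])

```text
clock: 24.52
eef_pos: [537.3, 61.2, 180.0]
ee_rot: [0.984, 0.179, 0.001, 0.0]
wrist_force: [-0.4, -0.8, -1.2]
grip_width: 14.2
```

arm_command([
  [0,-3,1.4,0,0],
  [0,-2.1,1.0,0,0],
  [0,-1.1,0.5,0,3],
  [0,0,0,0,4],
  [0,0,0,0,0],
])

```text
clock: 24.93
eef_pos: [489.7, 12.1, 179.6]
ee_rot: [0.993, 0.115, 0.001, 0.0]
wrist_force: [0.7, 0.4, -1.2]
grip_width: 14.1
```

arm_command([
  [0,0,0,0,0],
  [0,0,0,0,0],
])

```text
clock: 25.1
eef_pos: [490.4, 12.9, 178.8]
ee_rot: [0.993, 0.119, 0.0, 0.0]
wrist_force: [0.3, 0.0, -1.0]
grip_width: 14.1
```

```bash
python3 -c "
from h import *
s=arm.read_state();print(s['eef_pos'],yaw(s)[0],s['grip_width'],go([490,12.6,132],13.4)); im=arm.capture('wrist');cv2.imwrite('pics/w13.png',im)
c=arm.get_calibration('wrist');y,m=yaw(s)
for dx in (51,53,55,57,59): print(dx,np.round(proj(c,s['eef_pos']+m@np.array([dx,0,9]))))
print([np.round(proj(c,s['eef_pos']+m@np.array([55,d,9]))) for d in(-31,31)])"
```

```text
[490.37070733  12.89256477 178.84278448] 13.668443119078615 14.07269503313945 (array([-0.05,  0.02,  4.68]), np.float64(0.27))
51 [320. 148.]
53 [320. 144.]
55 [320. 139.]
57 [320. 135.]
59 [320. 131.]
[array([254., 139.]), array([386., 139.])]
```

View pics/w13.png

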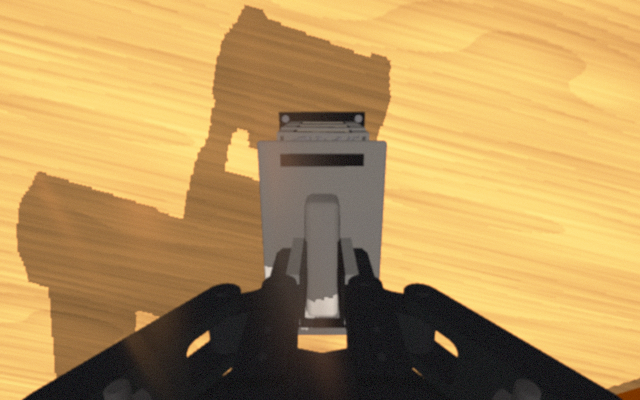

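arm_command([
  [0,0,0,2,0.25],
  [0,0,0,2,0],
  [0,0,0,0.8,0],
  [0,0,0,0.3,0],
  [0,0,0,0.3,0],
])

```text
clock: 25.57
eef_pos: [490.1, 12.9, 124.2]
ee_rot: [0.993, 0.116, -0.0, -0.0]
wrist_force: [0.3, -0.1, -0.8]
grip_width: 14.0
```

arm_command([
  [0,0,0,0.2,0],
  [0,0,0,0.1,0],
  [0,0,0,0,0],
  [0,0,0,0,0],
])

```text
clock: 25.9
eef_pos: [490.2, 12.7, 121.7]
ee_rot: [0.993, 0.116, 0.0, 0.0]
wrist_force: [0.3, -0.9, -0.1]
grip_width: 13.9
```

arm_command([
  [0,0,0,0.1,0],
  [0,0,0,0.1,0],
  [0,0,0,0.1,0],
  [0,0,0,0.05,0],
  [0,0,0,0,0],
])

```text
clock: 26.32
eef_pos: [490.1, 12.6, 118.4]
ee_rot: [0.993, 0.116, 0.0, 0.0]
wrist_force: [-4.0, 0.2, 14.0]
grip_width: 14.1
```

arm_command([
  [0,0,0,0,0],
  [0,0,0,0,0],
])

```text
clock: 26.48
eef_pos: [490.1, 12.6, 118.3]
ee_rot: [0.993, 0.116, 0.0, 0.0]
wrist_force: [-3.3, -0.1, 13.7]
grip_width: 14.0
```

arm_command([
  [0.3,0,0,0,0],
  [0.5,0,0,0,0],
  [0.5,0,0,0,0],
  [0.6,0,0,-0.5,0],
  [0.6,0,0,-1.5,0],
])

```text
clock: 26.9
eef_pos: [488.9, 12.7, 136.8]
ee_rot: [0.993, 0.115, -0.002, -0.0]
wrist_force: [0.3, -0.3, 1.3]
grip_width: 51.4
```

arm_command([
  [1,0,0,-3,0],
  [1,-1.5,0,-3.5,0],
  [1,-2,0,-3.5,0],
  [1,-2,0,-2,0],
  [1,-2,0,0,0],
])

```text
clock: 27.32
eef_pos: [418.0, -4.9, 261.8]
ee_rot: [0.993, 0.116, 0.003, 0.001]
wrist_force: [0.5, 0.5, 0.2]
grip_width: 84.9
```

arm_command([
  [1,0,0,0,0],
  [1,0,0,0,0],
  [1,0,0,0,0],
])

```text
clock: 27.57
eef_pos: [417.4, -4.5, 257.8]
ee_rot: [0.993, 0.115, 0.0, -0.0]
wrist_force: [0.5, -1.4, 0.1]
grip_width: 85.1
```

```bash
python3 -c "
from h import *
s,c,im,r=look('lid_center',118.5,109.5,'w14')
sc=arm.capture('scene'); a=cv2.resize(sc[140:220,285:385],(500,400),interpolation=cv2.INTER_CUBIC)
cv2.imwrite('pics/w14c.png',np.hstack([a,im[60:300,200:440][:, :][:240].repeat(1,0) if 0 else cv2.resize(im[60:300,230:410],(300,400))]))"
```

```text
TCP [417.4  -4.5 257.8] yaw 13.3 grip 85.1
lid_center [319. 102.] 0.82 [487.   13.6 118.5]
rect (array([489.7,  11.8]), array([108.3,  60.9]), np.float32(13.3))
```

View pics/w14c.png

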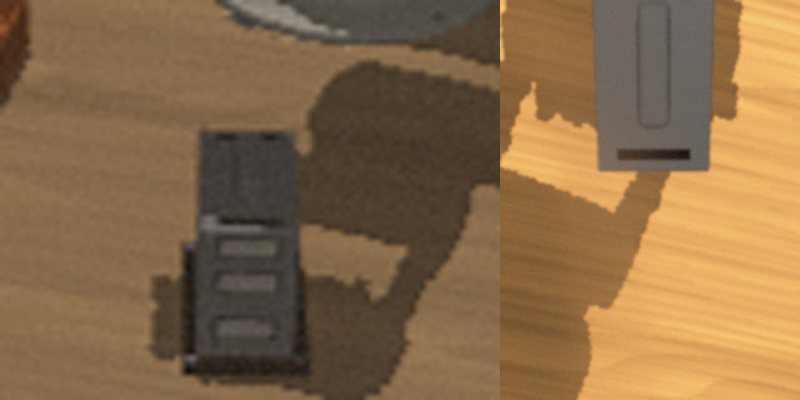

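The scene crop shows one flush tower: three label plates in line, no gaps, and the lid square on top (wrist rect 489.7, 11.8 mm, yaw 13.3°). Handing in.

```bash
python3 -c "
from plant import arm
print(arm.job_done())"
```

```text
the job is handed in; nothing more can be done
None
```

The connector kit is stacked on the dock: deepest tray, middle tray, shallowest tray, then the lid. Each piece was set down level, and I handed the job in at about 28 s.

- **Seating:** each piece met support within about 0.2 mm of its predicted seated height. At release the gripper read 22.8, 61.5, 85.8 and 118.3 mm.
- **Alignment:** the last wrist picture puts the lid centre at (489.7, 11.8) mm with a yaw of 13.3°. The dock was measured at about (489, 12) mm with a yaw of 13.4°. The last overview shows one flush tower with no gaps.
- **Left alone:** I did not go near the pliers, tester or switch, or touch the orange look-alike trays. I did not re-measure their positions at the end. The gripper was clear of everything at hand-in.
- **Disagreements:** two checks gave poor numbers. One dock outline came out wrong because of shadow, so I used its corner pixels instead. Some detector positions, mainly in the overhead and scene pictures, were off by up to about 20 mm, and I used the close wrist view instead.

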